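# Find the unlocked charging bay and push its lid open

## Task

One of the four blue lids of the charging station is unlocked. Press the black pads of the lids lightly, one after another, until you find the lid that rocks, then push that lid on until it stands wide open, nearly upright, and stays so. Use light pushes of the fingertips only: grip and lift nothing, do not force a locked lid, and leave the things round about where they are.

Things in the scene. Friction and masses are not known exactly. Their poses are not given: they have to be found in the camera images.
- station: Dark steel base plate of the charging station, 160 x 430 x 8 mm, fixed, but placed and turned anew each time. Origin: centre of its underside on the bench top (z = 0); x from its front to its back, y along it, z up. Four bays stand in a row along y, 80 mm apart, in any order; exactly one has an unlocked lid. The bare ledge at either end, 55 mm wide, carries a small loose part.
- bay_a: One of four fixed bays, alike to the eye: grey open box 128 x 74 x 64 mm (x, y, z), 5 mm walls, empty but for a cell cradle 19 mm high, under a blue lid 112 x 60 x 5 mm. Origin: centre of its underside, 8 mm above the bench; x to the back, y left, z up. The lid's pivot pin lies crosswise at x = -15, z = 61.5 mm: 41 mm of the lid lie in front of it, 71 mm behind.
- bay_b: One of four fixed bays, alike to the eye: grey open box 128 x 74 x 64 mm (x, y, z), 5 mm walls, empty but for a cell cradle 19 mm high, under a blue lid 112 x 60 x 5 mm. Origin: centre of its underside, 8 mm above the bench; x to the back, y left, z up. The lid's pivot pin lies crosswise at x = -15, z = 61.5 mm: 41 mm of the lid lie in front of it, 71 mm behind.
- bay_c: One of four fixed bays, alike to the eye: grey open box 128 x 74 x 64 mm (x, y, z), 5 mm walls, empty but for a cell cradle 19 mm high, under a blue lid 112 x 60 x 5 mm. Origin: centre of its underside, 8 mm above the bench; x to the back, y left, z up. The lid's pivot pin lies crosswise at x = -15, z = 61.5 mm: 41 mm of the lid lie in front of it, 71 mm behind.
- bay_d: One of four fixed bays, alike to the eye: grey open box 128 x 74 x 64 mm (x, y, z), 5 mm walls, empty but for a cell cradle 19 mm high, under a blue lid 112 x 60 x 5 mm. Origin: centre of its underside, 8 mm above the bench; x to the back, y left, z up. The lid's pivot pin lies crosswise at x = -15, z = 61.5 mm: 41 mm of the lid lie in front of it, 71 mm behind.
- lid_a (a joint): Tilt of bay_a's lid, rad: 0 = shut, flush; grows as its front end goes down and its back edge swings up and forward. If unlocked, 2 to 4 N on the pad tips it, a stiff hinge keeps it where it is left, and its stop is at 1.4. If locked, it only gives on its seal under some 4 to 10 N, by at most 0.1 (3 mm at the pad), and springs back to 0.
- lid_b (a joint): Tilt of bay_b's lid, rad: 0 = shut, flush; grows as its front end goes down and its back edge swings up and forward. If unlocked, 2 to 4 N on the pad tips it, a stiff hinge keeps it where it is left, and its stop is at 1.4. If locked, it only gives on its seal under some 4 to 10 N, by at most 0.1 (3 mm at the pad), and springs back to 0.
- lid_c (a joint): Tilt of bay_c's lid, rad: 0 = shut, flush; grows as its front end goes down and its back edge swings up and forward. If unlocked, 2 to 4 N on the pad tips it, a stiff hinge keeps it where it is left, and its stop is at 1.4. If locked, it only gives on its seal under some 4 to 10 N, by at most 0.1 (3 mm at the pad), and springs back to 0.
- lid_d (a joint): Tilt of bay_d's lid, rad: 0 = shut, flush; grows as its front end goes down and its back edge swings up and forward. If unlocked, 2 to 4 N on the pad tips it, a stiff hinge keeps it where it is left, and its stop is at 1.4. If locked, it only gives on its seal under some 4 to 10 N, by at most 0.1 (3 mm at the pad), and springs back to 0.
- lid_a_pad (a point): Centre of the top of the round black press pad (20 mm across, 3 mm proud of the lid) near the front end of the lid of bay_a, 27 mm in front of the pivot pin; 75 mm above the bench when shut. It moves with the lid and has the lid's axes. Behind the front wall the bay is hollow, so a shut pair of fingers can follow the pad 35 mm down, which tips the free lid to about 1 rad.
- lid_b_pad (a point): Centre of the top of the round black press pad (20 mm across, 3 mm proud of the lid) near the front end of the lid of bay_b, 27 mm in front of the pivot pin; 75 mm above the bench when shut. It moves with the lid and has the lid's axes. Behind the front wall the bay is hollow, so a shut pair of fingers can follow the pad 35 mm down, which tips the free lid to about 1 rad.
- lid_c_pad (a point): Centre of the top of the round black press pad (20 mm across, 3 mm proud of the lid) near the front end of the lid of bay_c, 27 mm in front of the pivot pin; 75 mm above the bench when shut. It moves with the lid and has the lid's axes. Behind the front wall the bay is hollow, so a shut pair of fingers can follow the pad 35 mm down, which tips the free lid to about 1 rad.
- lid_d_pad (a point): Centre of the top of the round black press pad (20 mm across, 3 mm proud of the lid) near the front end of the lid of bay_d, 27 mm in front of the pivot pin; 75 mm above the bench when shut. It moves with the lid and has the lid's axes. Behind the front wall the bay is hollow, so a shut pair of fingers can follow the pad 35 mm down, which tips the free lid to about 1 rad.
- lid_a_edge (a point): Middle of the back edge of the lid of bay_a, on its top face, 71 mm behind the pivot pin; 72 mm above the bench when shut. It moves with the lid. When the lid has tipped, the edge stands up over the bay and can be pushed from behind, up and towards the front of the bay; below about 0.9 rad a level push may jam on its friction.
- lid_b_edge (a point): Middle of the back edge of the lid of bay_b, on its top face, 71 mm behind the pivot pin; 72 mm above the bench when shut. It moves with the lid. When the lid has tipped, the edge stands up over the bay and can be pushed from behind, up and towards the front of the bay; below about 0.9 rad a level push may jam on its friction.
- lid_c_edge (a point): Middle of the back edge of the lid of bay_c, on its top face, 71 mm behind the pivot pin; 72 mm above the bench when shut. It moves with the lid. When the lid has tipped, the edge stands up over the bay and can be pushed from behind, up and towards the front of the bay; below about 0.9 rad a level push may jam on its friction.
- lid_d_edge (a point): Middle of the back edge of the lid of bay_d, on its top face, 71 mm behind the pivot pin; 72 mm above the bench when shut. It moves with the lid. When the lid has tipped, the edge stands up over the bay and can be pushed from behind, up and towards the front of the bay; below about 0.9 rad a level push may jam on its friction.
- ring_steel: Loose steel-grey ring, 48 mm across and 30 mm high, standing on a ledge at one end of the base plate. Origin: centre of its underside. A bystander: not to be moved.
- reel: Loose solder reel, grey with an orange top, 51 mm across and 31 mm high, standing on the ledge at the other end of the base plate. Origin: centre of its underside. A bystander: not to be moved.
- foam_block: Loose cream foam block on a white tin, 52 x 110 x 57 mm, on the bench left of the station. Origin: centre of its underside. A bystander: not to be moved.
- anvil: Loose copper-coloured block with two steel pegs on top, 40 x 52 x 72 mm, on the bench left of the station (a second, fixed one stands farther left). Origin: centre of its underside. A bystander: not to be moved.

How it is judged:
On the way:
1. the unlocked lid has been found: it rocks under a press (tilt over 0.15 rad) (value of joint any of lid_a, lid_b, lid_c, lid_d above 0.15 rad), for 0.1 s.
At the end, for the whole second after the job is handed in: The unlocked lid stays open at more than 1.15 rad (its stop is at 1.4), the three others are shut (under 0.12 rad), and every bystander is within 30 mm of where it stood (((value of joint lid_a above 1.15 rad and velocity of joint lid_a below 0.05 rad/s and value of joint each of lid_b, lid_c, lid_d below 0.12 rad) or (value of joint lid_b above 1.15 rad and velocity of joint lid_b below 0.05 rad/s and value of joint each of lid_a, lid_c, lid_d below 0.12 rad) or (value of joint lid_c above 1.15 rad and velocity of joint lid_c below 0.05 rad/s and value of joint each of lid_a, lid_b, lid_d below 0.12 rad) or (value of joint lid_d above 1.15 rad and velocity of joint lid_d below 0.05 rad/s and value of joint each of lid_a, lid_b, lid_c below 0.12 rad)) and distance of each of ring_steel, reel, foam_block, anvil from where it was at the start of the episode below 0.03 m); the robot touches nothing.
It fails at once if a bay or its lid is forced or gripped: the robot bears on it with more than 35 N (contact force between any of the arm, the fingers and bay_a above 35 N or contact force between any of the arm, the fingers and bay_b above 35 N or contact force between any of the arm, the fingers and bay_c above 35 N or contact force between any of the arm, the fingers and bay_d above 35 N).
It fails at once if a bystander is lifted, carried or shoved more than 30 mm (distance of any of ring_steel, reel, foam_block, anvil from where it was at the start of the episode above 0.03 m).
It also fails if it takes over 51 s, if anything falls off the work surface, if the arm or the gripper's body presses on something with over 40 N, if the wrist force passes 120 N, or if a joint passes its speed limit or range.

## Robot

A 6-joint arm with a two-finger parallel gripper is mounted at the origin on a cart in front of the work surface, level with it; the furniture and walls round the work are solid. World frame = base frame: x ahead of the robot, y to its left, z up, the work surface at z = 0. Lengths are in m, angles in rad, forces in N, time in s.
With the tool pointing down it reaches from about 0.275 to 0.85 m from the base axis. Payload 5.2 kg.
Tool frame: the origin (TCP) lies midway between the tips of the shut fingers; the grasp point (between the pads) lies 19 mm behind it (ctrl.pinch_z is the distance from the TCP to the grasp point, in m); z points along the fingers, y is the line along which they close (so a half turn about z gives the same grasp; the last joint's range is limited). The gripper opens to 85 mm and grips with 20 to 120 N. Pads are 22 mm wide; open, the fingers measure 114 mm over their backs; the gripper's body (76 mm by 85 mm) begins 54 mm behind the grasp point. The pads swing forward as they close: fully open they stand 13 mm farther back than shut.
Start: joints at [0.978, 0.259, 1.535, -0, 1.348, -0.203], TCP at [0.209, 0.509, 0.202] pointing down, gripper open.
Joint ranges: [-3.14, 3.14], [-0.91, 2.08], [0.19, 2.58], [-1.22, 4.36], [0.22, 2.71], [-3.12, 3.12]. Speed limits (rad/s): [2.57, 2.57, 3.14, 3.14, 3.14, 3.14].

## Interface

Orientations are given as a 3x3 rotation matrix whose columns are the frame's x, y, z axes.
In Python, from plant import monitor, cams, workorder, ctrl gives the robot as it stands.
- The arm moves only by the tool send_rows, never from a script. Its argument "rows" is a list of rows, each an object with "travel": the shift along the world's x, y, z in mm, a list of three; "twist": the turn, a rotation vector about the world's x, y, z in rad, a list of three; "grip": the opening, from 0 (shut) to 1 (fully open). A call has exactly 10 rows; each row shifts and turns the commanded pose from where the row before left it; what a row does not reach is not made up. A row lasts 1/8 s, in which the tool goes at most 62.5 mm and 10.7 degrees, less where a joint would pass 70% of its speed; a pose out of reach is approached as far as the arm can. A call is refused whole if a number of a shift passes 62.5 or a number of a turn 0.188, either way. A call with a gripper value outside its range is refused whole. The fingers move at their own pace and stop on an object; the grip force is fixed at half the most. Time passes only in rows, so rows that do not move let the fingers close, or fill a call up. It gives the time, the measured TCP pose, the force, the opening and the grip force at its end, in the units of the state.
- monitor.observe(): the state, without advancing time (a new reading comes with each control period).
- cams.capture(name): name is "side" or "top" or "wrist"; returns a dict with "frame" (400x640x3 uint8, red, green, blue), "range_z" (400x640 float32, m along the optical axis (not along the pixel's ray), 0 where there is no reading), "camera_matrix" (3x3 intrinsics, pixels), "camera_from_world" (4x4, takes a point from world to camera coordinates); the wrist camera has in their place "tool_from_camera" (4x4, takes a point from camera to tool coordinates, whose origin is the TCP and whose axes are the flange's). Camera axes: x right, y down, z forward; pixel columns grow to the right and rows downward; lengths in m; the calibration is good to about 2 mm. A picture is of the moment at which its call begins: read the wrist's pose just before it.
- workorder.hand_in(): hands the job in; it is judged then, once.
The state is a dict: "clock": time; "qpos": joint angles; "dq": joint speeds; "joint_torque": joint torques, N m; "tool_pos": TCP position; "eef_rot": TCP orientation; "wrist_force": force on the tool from outside, world axes, zero at the start; "wrist_torque": the same for the moment, N m; "gripper_width": finger opening in m; "grasp_force": force on a finger pad.
Only numpy, scipy, OpenCV 4.12 (cv2) and the standard library are available. Lean on these libraries where they do the work, as an engineer would, in place of code of your own. Each camera call takes 0.05 s, during which the arm holds its last target. There are 200 camera calls.

## Working session

There is one attempt and no reset: what is moved stays moved. The work goes in short steps, Python scripts to look and compute and a tool call to move; the robot and the scene stay as the last step left them, time stands still between calls to the robot, and variables do not carry over. Pictures are saved under pics/ and viewed, at most 10 in all, crops included, and the job is handed in when it is done.

Besides the shell and the picture viewer there is one more tool, called after ">>>" as a command line: name --argument value ..., lists and objects as JSON in quotes. send_rows: Moves the arm, as the interface text tells. Its arguments: {"type":"object","properties":{"rows":{"type":"array"}},"required":["rows"]}

```bash
mkdir -p pics
cat > h.py <<'E'
import numpy as np, cv2
from plant import monitor, cams, workorder, ctrl
def world(c):
    K=c["camera_matrix"];z=c["range_z"];h,w=z.shape
    u,v=np.meshgrid(np.arange(w),np.arange(h))
    P=np.stack([(u-K[0,2])/K[0,0]*z,(v-K[1,2])/K[1,1]*z,z],-1)
    T=np.linalg.inv(c["camera_from_world"])
    return P@T[:3,:3].T+T[:3,3]
E
python3 - <<'E'
from h import *
for n in("top","side"):
    c=cams.capture(n);cv2.imwrite(f"pics/{n}0.png",c["frame"][:,:,::-1])
    W=world(c);hsv=cv2.cvtColor(c["frame"],cv2.COLOR_RGB2HSV)
    m=((hsv[...,0]>95)&(hsv[...,0]<130)&(hsv[...,1]>110)&(hsv[...,2]>50)).astype(np.uint8)
    k,l,s,ce=cv2.connectedComponentsWithStats(m)
    for i in range(1,k):
        if s[i,4]>150:
            q=(l==i)&(c["range_z"]>0)
            print(n,s[i],ce[i].round(),np.median(W[q],0).round(3) if q.any() else None)
s=monitor.observe();print(s["clock"],s["tool_pos"],s["eef_rot"],s["wrist_force"])
E
```

```text
top [  72   34   52   73 2007] [95. 65.] [0.904 0.808 0.037]
top [ 217   81   62   74 1976] [246. 113.] [0.771 0.407 0.034]
top [ 274  177   30   48 1069] [289. 201.] [0.516 0.289 0.072]
top [ 307  181   29   48 1066] [322. 204.] [0.507 0.21  0.072]
top [ 341  184   28   48 1066] [355. 207.] [0.498 0.131 0.072]
top [ 374  187   28   48 1065] [387. 210.] [0.489 0.052 0.071]
side [308 170  39   9 266] [327. 174.] [0.489 0.053 0.07 ]
side [302 180  41  11 329] [322. 185.] [0.499 0.134 0.07 ]
side [295 192  45  13 413] [317. 198.] [0.509 0.212 0.07 ]
side [287 206  49  16 519] [311. 213.] [0.518 0.293 0.07 ]
side [ 175  223   76   54 2600] [210. 249.] [0.743 0.429 0.043]
side [257 277  41  29 753] [277. 291.] [0.567 0.529 0.032]
side [ 24 300  49  30 262] [ 50. 319.] [0.916 0.661 0.076]
side [189 303  15  29 261] [196. 318.] [0.712 0.587 0.015]
side [  21  341   89   59 2801] [ 62. 375.] [0.87  0.725 0.035]
side [  3 349  32  51 825] [ 17. 377.] [0.924 0.737 0.042]
side [  0 361  13  39 234] [  4. 385.] [0.93  0.754 0.045]
0.1 [0.20867036 0.50832087 0.20106024] [[-9.24986947e-01  3.79997706e-01 -9.44287360e-04]
 [ 3.79998712e-01  9.24986016e-01 -1.36005387e-03]
 [ 3.56635251e-04 -1.61686006e-03 -9.99998629e-01]] [-0.19522979  0.25710686  0.29178876]
```

View pics/top0.png

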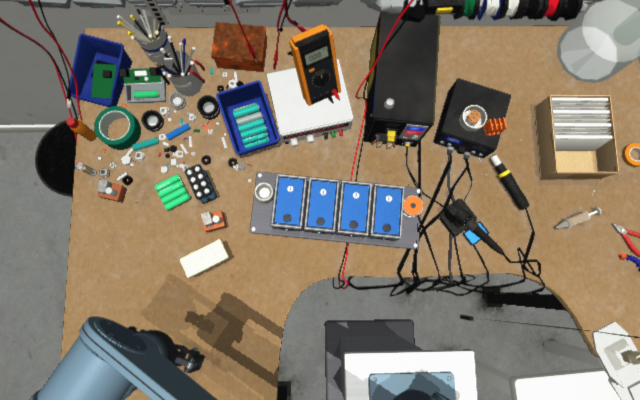

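View pics/side0.png

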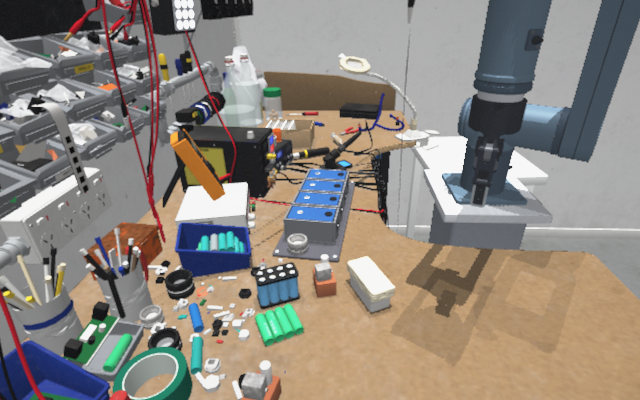

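Run:
```python
from h import *
c=cams.capture("top");W=world(c);f=c["frame"];hsv=cv2.cvtColor(f,cv2.COLOR_RGB2HSV)
print("cam",np.linalg.inv(c["camera_from_world"])[:3,3])
# pads: dark within lid boxes
for (x,y) in((274,177),(307,181),(341,184),(374,187)):
    r=hsv[y:y+50,x:x+30];d=((r[...,2]<50)).astype(np.uint8)
    k,l,s,ce=cv2.connectedComponentsWithStats(d)
    for i in range(1,k):
        if s[i,4]>15:
            q=l==i;print(s[i],ce[i]+[x,y],np.median(W[y:y+50,x:x+30][q],0).round(4))
```

```text
cam [0.31735675 0.24735572 1.17783307]
```

The top view shows four blue lids (u≈289, 322, 355 and 387, v≈205), the ring at the left end and the reel at the right. White marks sit at the upper ends of the lids. I need a zoom to find the pads.

Run:
```python
from h import *
c=cams.capture("top");f=c["frame"][165:255,240:435,::-1]
cv2.imwrite("pics/topz.png",cv2.resize(f,None,fx=4,fy=4,interpolation=cv2.INTER_CUBIC))
```

```text
(no output)
```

View pics/topz.png

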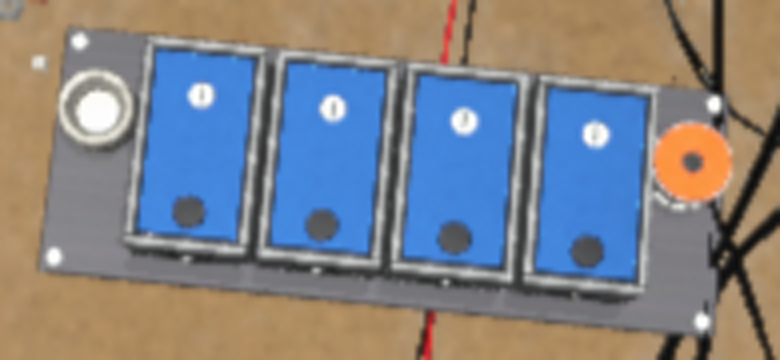

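The black pads lie at the robot-side end of the lids, at crop pixels (188,212), (322,225), (454,238) and (587,251), so the station's front faces the robot.

Run:
```python
from h import *
c=cams.capture("top");K=c["camera_matrix"];T=np.linalg.inv(c["camera_from_world"])
def ray(u,v,z):
    d=T[:3,:3]@np.array([(u-K[0,2])/K[0,0],(v-K[1,2])/K[1,1],1]);o=T[:3,3];return o+d*(z-o[2])/d[2]
P=np.array([ray(240+(a-1.5)/4,165+(b-1.5)/4,.075) for a,b in((188,212),(322,225),(454,238),(587,251))]);print(P.round(4))
# lid centres via minAreaRect of blue masks (filled)
hsv=cv2.cvtColor(c["frame"],cv2.COLOR_RGB2HSV)
m=((hsv[...,0]>95)&(hsv[...,0]<130)&(hsv[...,1]>110)&(hsv[...,2]>50)).astype(np.uint8)
m[:170]=0;C=[]
for k in cv2.findContours(m,cv2.RETR_EXTERNAL,cv2.CHAIN_APPROX_NONE)[0]:
    if cv2.contourArea(k)>500: r=cv2.minAreaRect(k);C.append(ray(*r[0],.072))
C=np.array(sorted(C,key=lambda p:-p[1]));print(C.round(4))
d=C[0]-C[3];yaw=np.arctan2(-d[0],d[1]);print("yaw",yaw,np.linalg.norm(d)/3)
d=P[0]-P[3];print("yawP",np.arctan2(-d[0],d[1]))
ex=np.array([np.cos(yaw),np.sin(yaw)])
print("pads from lids",(C[:,:2]-42*.001*ex+0*.001).round(4), "ex",ex)
s=monitor.observe();R=s["eef_rot"];print("tool y angle",np.arctan2(R[1,1],R[0,1]), s["qpos"],s["gripper_width"])
```

```text
[[0.475  0.2948 0.075 ]
 [0.466  0.2148 0.075 ]
 [0.457  0.1361 0.075 ]
 [0.448  0.0567 0.075 ]]
[[0.5163 0.29   0.072 ]
 [0.5071 0.2102 0.072 ]
 [0.498  0.1311 0.072 ]
 [0.489  0.0516 0.072 ]]
yaw -0.11436511216063203 0.07996382393689484
yawP -0.112782470539454
pads from lids [[0.4746 0.2948]
 [0.4653 0.215 ]
 [0.4563 0.1359]
 [0.4472 0.0564]] ex [ 0.99346744 -0.11411597]
tool y angle 1.1810192356039493 [ 9.78201798e-01  2.58986084e-01  1.53548270e+00 -5.46334211e-06
  1.34798911e+00 -2.02816156e-01] 0.08554859390998584
```

>>> send_rows --rows '[{"travel":[38,-30.5,0],"twist":[0,0,0.138],"grip":0},{"travel":[38,-30.5,0],"twist":[0,0,0.138],"grip":0},{"travel":[38,-30.5,0],"twist":[0,0,0],"grip":0},{"travel":[38,-30.5,0],"twist":[0,0,0],"grip":0},{"travel":[38,-30.5,0],"twist":[0,0,0],"grip":0},{"travel":[38,-30.5,0],"twist":[0,0,0],"grip":0},{"travel":[38,-30.5,-30],"twist":[0,0,0],"grip":0},{"travel":[0,0,-40],"twist":[0,0,0],"grip":0},{"travel":[0,0,-30],"twist":[0,0,0],"grip":0},{"travel":[0,0,-10],"twist":[0,0,0],"grip":0}]'

```text
clock: 1.5
tool_pos: [0.4737, 0.2945, 0.0897]
eef_rot: [[-0.993, 0.114, -0.004], [0.114, 0.993, -0.001], [0.004, -0.002, -1.0]]
wrist_force: [0.6, -0.4, 0.2]
gripper_width: -0.0002
grasp_force: 0.0
```

>>> send_rows --rows '[{"travel":[0,0,-4],"twist":[0,0,0],"grip":0},{"travel":[0,0,-3],"twist":[0,0,0],"grip":0},{"travel":[0,0,-2],"twist":[0,0,0],"grip":0},{"travel":[0,0,-2],"twist":[0,0,0],"grip":0},{"travel":[0,0,-1],"twist":[0,0,0],"grip":0},{"travel":[0,0,-1],"twist":[0,0,0],"grip":0},{"travel":[0,0,-1],"twist":[0,0,0],"grip":0},{"travel":[0,0,-1],"twist":[0,0,0],"grip":0},{"travel":[0,0,-0.5],"twist":[0,0,0],"grip":0},{"travel":[0,0,0],"twist":[0,0,0],"grip":0}]'

```text
clock: 2.75
tool_pos: [0.4749, 0.2952, 0.0762]
eef_rot: [[-0.994, 0.114, -0.0], [0.114, 0.994, -0.0], [0.0, -0.0, -1.0]]
wrist_force: [-0.6, 0.7, 0.2]
gripper_width: 0.0002
grasp_force: 0.0
```

>>> send_rows --rows '[{"travel":[0,0,-1],"twist":[0,0,0],"grip":0},{"travel":[0,0,-0.5],"twist":[0,0,0],"grip":0},{"travel":[0,0,-0.5],"twist":[0,0,0],"grip":0},{"travel":[0,0,-0.5],"twist":[0,0,0],"grip":0},{"travel":[0,0,-0.5],"twist":[0,0,0],"grip":0},{"travel":[0,0,-0.5],"twist":[0,0,0],"grip":0},{"travel":[0,0,0],"twist":[0,0,0],"grip":0},{"travel":[0,0,0],"twist":[0,0,0],"grip":0},{"travel":[0,0,0],"twist":[0,0,0],"grip":0},{"travel":[0,0,0],"twist":[0,0,0],"grip":0}]'

```text
clock: 4.0
tool_pos: [0.475, 0.2953, 0.0728]
eef_rot: [[-0.994, 0.114, 0.0], [0.114, 0.994, 0.0], [-0.0, 0.0, -1.0]]
wrist_force: [0.5, 0.7, -0.4]
gripper_width: -0.0
grasp_force: 0.0
```

>>> send_rows --rows '[{"travel":[0,0,-0.5],"twist":[0,0,0],"grip":0},{"travel":[0,0,-0.5],"twist":[0,0,0],"grip":0},{"travel":[0,0,-0.5],"twist":[0,0,0],"grip":0},{"travel":[0,0,-0.5],"twist":[0,0,0],"grip":0},{"travel":[0,0,0],"twist":[0,0,0],"grip":0},{"travel":[0,0,0],"twist":[0,0,0],"grip":0},{"travel":[0,0,0],"twist":[0,0,0],"grip":0},{"travel":[0,0,0],"twist":[0,0,0],"grip":0},{"travel":[0,0,0],"twist":[0,0,0],"grip":0},{"travel":[0,0,0],"twist":[0,0,0],"grip":0}]'

```text
clock: 5.25
tool_pos: [0.475, 0.2952, 0.0708]
eef_rot: [[-0.994, 0.114, 0.0], [0.114, 0.994, -0.0], [-0.0, -0.0, -1.0]]
wrist_force: [-0.3, -0.1, -0.4]
gripper_width: -0.0003
grasp_force: 0.0
```

Run:
```python
from h import *
s=monitor.observe();print(s["wrist_force"],s["tool_pos"])
c=cams.capture("wrist");cv2.imwrite("pics/w1.png",c["frame"][:,:,::-1])
```

```text
[-0.28967901 -0.11977968 -0.37213389] [0.4750001  0.29524802 0.07082251]
```

View pics/w1.png

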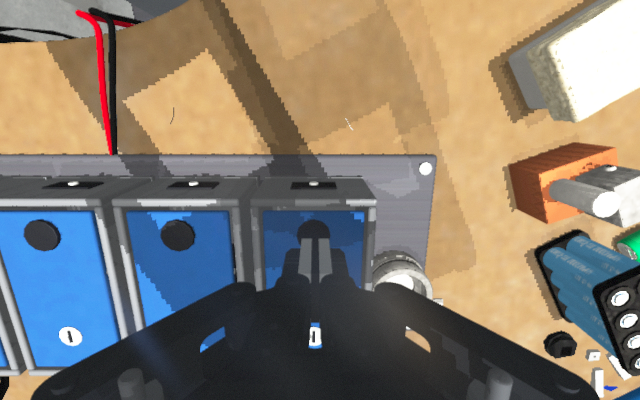

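```bash
cat >> h.py <<'E'
def lids():
    s=monitor.observe();c=cams.capture("wrist");K=c["camera_matrix"];z=c["range_z"];h,w=z.shape
    u,v=np.meshgrid(np.arange(w),np.arange(h))
    P=np.stack([(u-K[0,2])/K[0,0]*z,(v-K[1,2])/K[1,1]*z,z],-1)
    T=c["tool_from_camera"];P=P@T[:3,:3].T+T[:3,3]
    W=P@s["eef_rot"].T+s["tool_pos"]
    hsv=cv2.cvtColor(c["frame"],cv2.COLOR_RGB2HSV)
    m=((hsv[...,0]>95)&(hsv[...,0]<130)&(hsv[...,1]>110)&(hsv[...,2]>40)&(z>0)).astype(np.uint8)
    yaw=-.114;ex=np.array([np.cos(yaw),np.sin(yaw),0]);ey=np.array([-ex[1],ex[0],0])
    O=np.array([.4746,.2948,0])
    x=(W-O)@ex;y=(W-O)@ey;Z=W[...,2]
    for i in range(4):
        q=(m>0)&(abs(y+.08*i)<.027)&(x>-.02)&(x<.11)&(Z>.02)&(Z<.16)
        if q.sum()>100:
            p=np.polyfit(x[q],Z[q],1);print(i,q.sum(),"tilt",np.arctan(p[0]).round(3),"z@pad",p[1].round(4),"x",x[q].min().round(3),x[q].max().round(3))
    return c
E
python3 -c "from h import *;lids()"
```

```text
0 3549 tilt -0.032 z@pad 0.0745 x -0.014 0.083
1 7762 tilt -0.003 z@pad 0.073 x -0.014 0.085
2 11525 tilt -0.0 z@pad 0.073 x -0.014 0.102
```

Run:
```python
from h import *
c=lids();cv2.imwrite("pics/w2.png",cv2.resize(c["frame"][165:315,230:410,::-1],None,fx=4,fy=4,interpolation=cv2.INTER_CUBIC))
s=monitor.observe();print(s["joint_torque"],s["wrist_torque"])
z=c["range_z"];print(z[215:260:5,300:332:4].round(3))
```

```text
0 3551 tilt -0.038 z@pad 0.0745 x -0.014 0.083
1 7777 tilt -0.004 z@pad 0.073 x -0.014 0.086
2 11526 tilt 0.0 z@pad 0.073 x -0.014 0.102
[ 4.82920514e-04 -4.81132936e+01 -2.47697425e+01 -6.65949574e-04
  7.15227852e-04 -2.51037198e-05] [ 0.00182615 -0.0153382  -0.00104835]
[[0.181 0.181 0.18  0.182 0.181 0.181 0.181 0.181]
 [0.181 0.181 0.18  0.18  0.179 0.18  0.182 0.182]
 [0.181 0.179 0.179 0.179 0.179 0.18  0.18  0.183]
 [0.179 0.181 0.181 0.18  0.179 0.179 0.179 0.18 ]
 [0.182 0.182 0.    0.18  0.18  0.181 0.181 0.182]
 [0.181 0.147 0.147 0.147 0.148 0.147 0.147 0.147]
 [0.186 0.142 0.142 0.143 0.141 0.142 0.141 0.142]
 [0.136 0.137 0.137 0.137 0.137 0.138 0.136 0.136]
 [0.132 0.132 0.133 0.132 0.132 0.132 0.133 0.132]]
```

View pics/w2.png

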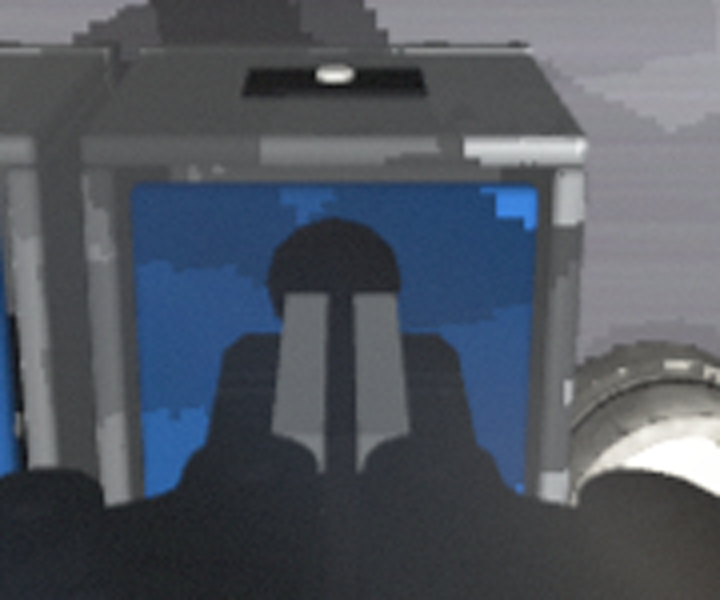

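The finger tips cover the rear half of the pad, with depth 0.147 against 0.180 on the pad: there is a gap. I'll place the tips in the tool frame.

Run:
```python
from h import *
s=monitor.observe();c=cams.capture("wrist");K=c["camera_matrix"];z=c["range_z"];T=c["tool_from_camera"];print(T.round(3))
for u,v in((306,241),(324,241),(306,250),(324,260),(297,252),(338,252),(297,250),(313,228),(280,230),(350,230)):
    d=z[v,u];p=T[:3,:3]@np.array([(u-K[0,2])/K[0,0]*d,(v-K[1,2])/K[1,1]*d,d])+T[:3,3];print(u,v,p.round(4),(s["eef_rot"]@p+s["tool_pos"]).round(4))
print(ctrl.pinch_z)
```

```text
[[-0.    -0.96  -0.28   0.071]
 [ 1.    -0.    -0.     0.   ]
 [ 0.    -0.28   0.96  -0.173]
 [ 0.     0.     0.     1.   ]]
306 241 [ 0.0112 -0.004  -0.0381] [0.4634 0.2925 0.1089]
324 241 [ 0.0115  0.0045 -0.0387] [0.4641 0.301  0.1095]
306 250 [ 0.0117 -0.0037 -0.0488] [0.4629 0.2929 0.1196]
324 260 [ 0.011   0.0039 -0.0568] [0.4645 0.3004 0.1277]
297 252 [ 0.0073 -0.0082 -0.0417] [0.4668 0.288  0.1125]
338 252 [ 0.0071  0.011  -0.0413] [0.4692 0.3069 0.1121]
297 250 [ 0.0073 -0.0083 -0.0396] [0.4668 0.2879 0.1104]
313 228 [ 0.0051 -0.0009 -0.006 ] [0.4698 0.2949 0.0768]
280 230 [ 0.0027 -0.0204 -0.0031] [0.47   0.2753 0.0739]
350 230 [ 0.0022  0.021  -0.0019] [0.4752 0.3164 0.0727]
0.0187
```

Run:
```python
from h import *
c=cams.capture("side");cv2.imwrite("pics/s2.png",cv2.resize(c["frame"][110:260,250:430,::-1],None,fx=4,fy=4,interpolation=cv2.INTER_CUBIC))
K=c["camera_matrix"]
for p in ([.475,.2952,.0708],[.475,.2952,.11],[.4746,.2948,.075]):
    q=c["camera_from_world"]@np.array(p+[1]);uv=K@q[:3]/q[2];print(uv[:2],(uv[:2]-[250,110])*4,q[2])
```

```text
[328.55958737 214.1912357 ] [314.23834947 416.7649428 ] 0.8980117935724365
[328.4061681  200.23958744] [313.62467241 360.95834978] 0.8796646569079358
[328.71236964 212.6439499 ] [314.84947855 410.5757996 ] 0.896377086455148
```

View pics/s2.png

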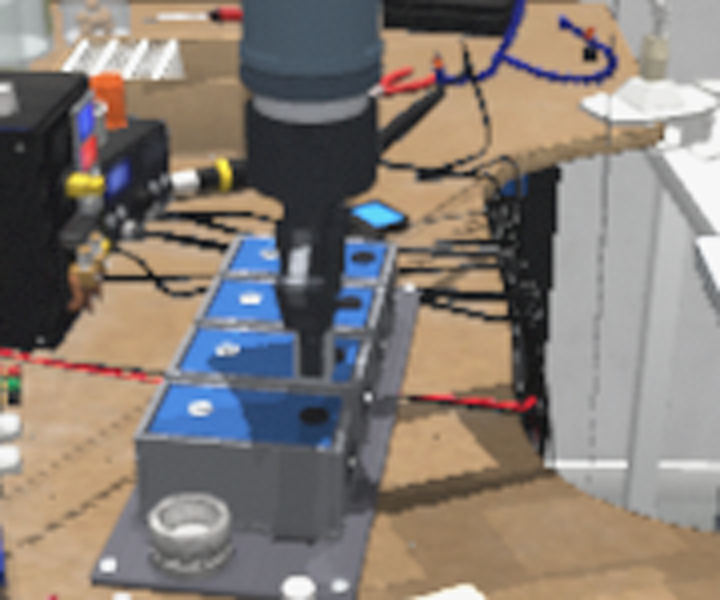

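The side view shows the finger tips at crop y≈380 and the pad at (314,413), so the tips really end about 25–35 mm above the reported TCP. I'll measure that better.

Run:
```python
from h import *
s=monitor.observe();c=cams.capture("wrist");K=c["camera_matrix"];z=c["range_z"];T=c["tool_from_camera"]
for u in(304,308,322,326):
  for v in range(234,243):
    d=z[v,u];p=T[:3,:3]@np.array([(u-K[0,2])/K[0,0]*d,(v-K[1,2])/K[1,1]*d,d])+T[:3,3]
    if p[2]<-.02: print(u,v,p.round(4));break
c=cams.capture("side");W=world(c);q=(abs(W[...,0]-.475)<.016)&(abs(W[...,1]-.295)<.03)
q[:, :300]=0
for v in range(196,212): print(v,[tuple(W[v,u].round(3)) for u in (326,330,333)])
```

```text
304 238 [ 0.0115 -0.0051 -0.0352]
308 238 [ 0.012  -0.0031 -0.0363]
322 238 [ 0.0113  0.0036 -0.0346]
326 238 [ 0.0115  0.0055 -0.0351]
196 [(np.float64(0.48), np.float64(0.309), np.float64(0.129)), (np.float64(0.47), np.float64(0.31), np.float64(0.129)), (np.float64(0.464), np.float64(0.297), np.float64(0.123))]
197 [(np.float64(0.48), np.float64(0.307), np.float64(0.125)), (np.float64(0.47), np.float64(0.31), np.float64(0.127)), (np.float64(0.464), np.float64(0.294), np.float64(0.118))]
198 [(np.float64(0.48), np.float64(0.308), np.float64(0.123)), (np.float64(0.47), np.float64(0.309), np.float64(0.124)), (np.float64(0.464), np.float64(0.298), np.float64(0.118))]
199 [(np.float64(0.48), np.float64(0.307), np.float64(0.12)), (np.float64(0.471), np.float64(0.308), np.float64(0.12)), (np.float64(0.464), np.float64(0.3), np.float64(0.116))]
200 [(np.float64(0.48), np.float64(0.31), np.float64(0.119)), (np.float64(0.47), np.float64(0.31), np.float64(0.119)), (np.float64(0.464), np.float64(0.296), np.float64(0.111))]
201 [(np.float64(0.48), np.float64(0.31), np.float64(0.116)), (np.float
[... 1209 characters left out ...]
), np.float64(0.261), np.float64(0.069)), (np.float64(0.473), np.float64(0.262), np.float64(0.069)), (np.float64(0.465), np.float64(0.262), np.float64(0.07))]
209 [(np.float64(0.483), np.float64(0.271), np.float64(0.071)), (np.float64(0.472), np.float64(0.27), np.float64(0.071)), (np.float64(0.465), np.float64(0.266), np.float64(0.069))]
210 [(np.float64(0.483), np.float64(0.27), np.float64(0.068)), (np.float64(0.472), np.float64(0.274), np.float64(0.07)), (np.float64(0.465), np.float64(0.274), np.float64(0.071))]
211 [(np.float64(0.482), np.float64(0.279), np.float64(0.07)), (np.float64(0.472), np.float64(0.281), np.float64(0.072)), (np.float64(0.438), np.float64(1.068), np.float64(0.529))]
```

Both cameras place the real tips at z≈0.104 with the reported TCP at 0.0708, so contact should come near TCP z≈0.042. I'll descend on that offset and watch the force.

>>> send_rows --rows '[{"travel":[0,0,-3],"twist":[0,0,0],"grip":0},{"travel":[0,0,-3],"twist":[0,0,0],"grip":0},{"travel":[0,0,-3],"twist":[0,0,0],"grip":0},{"travel":[0,0,-3],"twist":[0,0,0],"grip":0},{"travel":[0,0,-3],"twist":[0,0,0],"grip":0},{"travel":[0,0,-3],"twist":[0,0,0],"grip":0},{"travel":[0,0,-2],"twist":[0,0,0],"grip":0},{"travel":[0,0,-2],"twist":[0,0,0],"grip":0},{"travel":[0,0,-1],"twist":[0,0,0],"grip":0},{"travel":[0,0,0],"twist":[0,0,0],"grip":0}]'

```text
clock: 6.85
tool_pos: [0.475, 0.2952, 0.0478]
eef_rot: [[-0.994, 0.114, -0.0], [0.114, 0.994, -0.0], [0.0, -0.0, -1.0]]
wrist_force: [-0.2, -0.4, -0.4]
gripper_width: -0.0004
grasp_force: 0.0
```

>>> send_rows --rows '[{"travel":[0,0,-0.5],"twist":[0,0,0],"grip":0},{"travel":[0,0,-0.5],"twist":[0,0,0],"grip":0},{"travel":[0,0,-0.5],"twist":[0,0,0],"grip":0},{"travel":[0,0,-0.5],"twist":[0,0,0],"grip":0},{"travel":[0,0,0],"twist":[0,0,0],"grip":0},{"travel":[0,0,0],"twist":[0,0,0],"grip":0},{"travel":[0,0,0],"twist":[0,0,0],"grip":0},{"travel":[0,0,0],"twist":[0,0,0],"grip":0},{"travel":[0,0,0],"twist":[0,0,0],"grip":0},{"travel":[0,0,0],"twist":[0,0,0],"grip":0}]'

```text
clock: 8.1
tool_pos: [0.475, 0.2953, 0.0458]
eef_rot: [[-0.994, 0.114, -0.0], [0.114, 0.994, -0.0], [-0.0, -0.0, -1.0]]
wrist_force: [-0.6, -0.1, 0.5]
gripper_width: -0.0
grasp_force: 0.0
```

>>> send_rows --rows '[{"travel":[0,0,-0.5],"twist":[0,0,0],"grip":0},{"travel":[0,0,-0.5],"twist":[0,0,0],"grip":0},{"travel":[0,0,-0.5],"twist":[0,0,0],"grip":0},{"travel":[0,0,-0.5],"twist":[0,0,0],"grip":0},{"travel":[0,0,-0.5],"twist":[0,0,0],"grip":0},{"travel":[0,0,-0.5],"twist":[0,0,0],"grip":0},{"travel":[0,0,-0.5],"twist":[0,0,0],"grip":0},{"travel":[0,0,0],"twist":[0,0,0],"grip":0},{"travel":[0,0,0],"twist":[0,0,0],"grip":0},{"travel":[0,0,0],"twist":[0,0,0],"grip":0}]'

```text
clock: 9.35
tool_pos: [0.4753, 0.2952, 0.0423]
eef_rot: [[-0.994, 0.114, 0.001], [0.114, 0.994, -0.0], [-0.001, 0.0, -1.0]]
wrist_force: [-1.7, -0.2, 0.4]
gripper_width: -0.0
grasp_force: 0.5
```

>>> send_rows --rows '[{"travel":[0,0,-0.5],"twist":[0,0,0],"grip":0},{"travel":[0,0,-0.5],"twist":[0,0,0],"grip":0},{"travel":[0,0,-0.5],"twist":[0,0,0],"grip":0},{"travel":[0,0,-0.5],"twist":[0,0,0],"grip":0},{"travel":[0,0,0],"twist":[0,0,0],"grip":0},{"travel":[0,0,0],"twist":[0,0,0],"grip":0},{"travel":[0,0,0],"twist":[0,0,0],"grip":0},{"travel":[0,0,0],"twist":[0,0,0],"grip":0},{"travel":[0,0,0],"twist":[0,0,0],"grip":0},{"travel":[0,0,0],"twist":[0,0,0],"grip":0}]'

```text
clock: 10.6
tool_pos: [0.4751, 0.2953, 0.0403]
eef_rot: [[-0.994, 0.114, 0.0], [0.114, 0.994, 0.0], [-0.0, 0.0, -1.0]]
wrist_force: [-0.5, -0.7, 0.8]
gripper_width: -0.0001
grasp_force: 0.7
```

```bash
python3 -c "
from h import *
s=monitor.observe();print(s['wrist_force'],s['wrist_torque'],s['joint_torque']);lids()
c=cams.capture('side');cv2.imwrite('pics/s3.png',cv2.resize(c['frame'][130:250,260:400,::-1],None,fx=5,fy=5,interpolation=cv2.INTER_CUBIC))"
```

```text
[-0.50098839 -0.72821351  0.77004567] [-0.04681614  0.00282438 -0.02228103] [ 2.22478397e-01 -4.80803382e+01 -2.30270630e+01  1.27866268e-01
 -2.25687667e-02 -3.33600030e-03]
0 3734 tilt 0.231 z@pad 0.0672 x -0.013 0.05
1 8411 tilt -0.062 z@pad 0.0743 x -0.014 0.086
2 8769 tilt 0.001 z@pad 0.0729 x -0.014 0.093
```

View pics/s3.png

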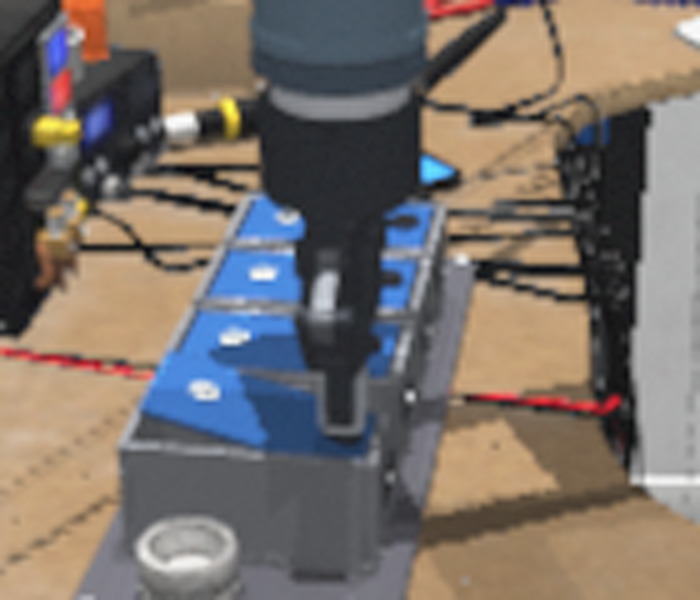

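The side view shows the near lid (crop ~(250,400)) tipped, its back edge raised by about 0.23 rad: this is the unlocked one. I'll push on down.

>>> send_rows --rows '[{"travel":[0,0,-1.5],"twist":[0,0,0],"grip":0},{"travel":[0,0,-1.5],"twist":[0,0,0],"grip":0},{"travel":[0,0,-1.5],"twist":[0,0,0],"grip":0},{"travel":[0,0,-1.5],"twist":[0,0,0],"grip":0},{"travel":[0,0,-1.5],"twist":[0,0,0],"grip":0},{"travel":[0,0,-1.5],"twist":[0,0,0],"grip":0},{"travel":[0,0,-1.5],"twist":[0,0,0],"grip":0},{"travel":[0,0,-1.5],"twist":[0,0,0],"grip":0},{"travel":[0,0,-1.5],"twist":[0,0,0],"grip":0},{"travel":[0,0,-1.5],"twist":[0,0,0],"grip":0}]'

```text
clock: 11.95
tool_pos: [0.4748, 0.2952, 0.0251]
eef_rot: [[-0.994, 0.114, -0.0], [0.114, 0.994, -0.0], [0.0, -0.0, -1.0]]
wrist_force: [-0.7, -0.0, 1.9]
gripper_width: 0.0002
grasp_force: 0.9
```

>>> send_rows --rows '[{"travel":[0,0,-1.5],"twist":[0,0,0],"grip":0},{"travel":[0,0,-1.5],"twist":[0,0,0],"grip":0},{"travel":[0,0,-1.5],"twist":[0,0,0],"grip":0},{"travel":[0,0,-1.5],"twist":[0,0,0],"grip":0},{"travel":[0,0,-1.5],"twist":[0,0,0],"grip":0},{"travel":[0,0,-1],"twist":[0,0,0],"grip":0},{"travel":[0,0,-1],"twist":[0,0,0],"grip":0},{"travel":[0,0,0],"twist":[0,0,0],"grip":0},{"travel":[0,0,0],"twist":[0,0,0],"grip":0},{"travel":[0,0,0],"twist":[0,0,0],"grip":0}]'

```text
clock: 13.2
tool_pos: [0.4749, 0.2952, 0.0157]
eef_rot: [[-0.994, 0.114, -0.0], [0.114, 0.994, -0.0], [0.0, -0.0, -1.0]]
wrist_force: [-0.5, 0.3, -0.3]
gripper_width: -0.0002
grasp_force: 0.2
```

>>> send_rows --rows '[{"travel":[0,0,-1],"twist":[0,0,0],"grip":0},{"travel":[0,0,-1],"twist":[0,0,0],"grip":0},{"travel":[0,0,-1],"twist":[0,0,0],"grip":0},{"travel":[0,0,-1],"twist":[0,0,0],"grip":0},{"travel":[0,0,-1],"twist":[0,0,0],"grip":0},{"travel":[0,0,-1],"twist":[0,0,0],"grip":0},{"travel":[0,0,-1],"twist":[0,0,0],"grip":0},{"travel":[0,0,0],"twist":[0,0,0],"grip":0},{"travel":[0,0,0],"twist":[0,0,0],"grip":0},{"travel":[0,0,0],"twist":[0,0,0],"grip":0}]'

```text
clock: 14.45
tool_pos: [0.4749, 0.2952, 0.0087]
eef_rot: [[-0.994, 0.113, -0.0], [0.113, 0.994, -0.0], [0.0, -0.0, -1.0]]
wrist_force: [-0.6, -0.7, 0.7]
gripper_width: -0.0002
grasp_force: 0.2
```

```bash
cat >> h.py <<'E'
def side_lid():
    c=cams.capture("side");W=world(c);hsv=cv2.cvtColor(c["frame"],cv2.COLOR_RGB2HSV)
    yaw=-.114;ex=np.array([np.cos(yaw),np.sin(yaw),0]);ey=np.array([-ex[1],ex[0],0])
    D=W-np.array([.4746,.2948,0])-.027*ex   # pivot
    x=D@ex;y=D@ey;Z=W[...,2]-.0695
    q=(hsv[...,0]>95)&(hsv[...,0]<130)&(hsv[...,1]>110)&(hsv[...,2]>40)&(abs(y)<.036)&(x>-.06)&(x<.08)&(Z>.003)&(Z<.09)
    print("side n",q.sum()); 
    if q.sum()>20:
        v=np.linalg.svd(np.c_[x[q]-x[q].mean(),Z[q]-Z[q].mean()],full_matrices=False)[2][0]
        print("tilt",np.arctan2(abs(v[1]),v[0]*np.sign(v[1])).round(3),"x",x[q].min().round(3),x[q].max().round(3),"zmax",Z[q].max().round(3),"x@top",x[q][Z[q]>Z[q].max()-.006].mean().round(3))
    return c
E
python3 -c "
from h import *
c=side_lid()
cv2.imwrite('pics/s4.png',cv2.resize(c['frame'][130:250,260:400,::-1],None,fx=5,fy=5,interpolation=cv2.INTER_CUBIC))"
```

```text
side n 272
tilt 1.133 x -0.047 0.027 zmax 0.073 x@top -0.031
```

View pics/s4.png

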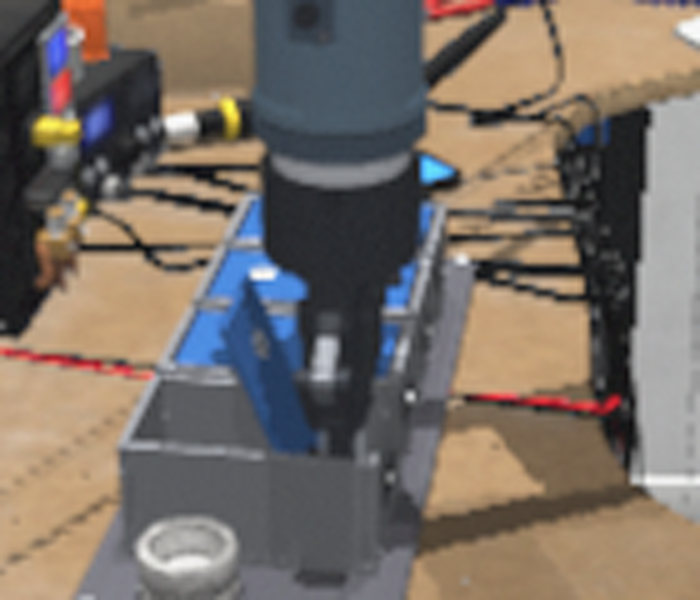

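The lid (crop ~(265,370)) stands at about 1.1 rad, with the fingers in front of it at (345,400). Next I'll lift clear and go behind the edge.

>>> send_rows --rows '[{"travel":[0,0,8],"twist":[0,0,0],"grip":0},{"travel":[0,0,15],"twist":[0,0,0],"grip":0},{"travel":[0,0,30],"twist":[0,0,0],"grip":0},{"travel":[0,0,40],"twist":[0,0,0],"grip":0},{"travel":[0,0,40],"twist":[0,0,0],"grip":0},{"travel":[0,0,18],"twist":[0,0,0],"grip":0},{"travel":[30,-3.4,0],"twist":[0,0,0],"grip":0},{"travel":[40,-4.6,0],"twist":[0,0,0],"grip":0},{"travel":[30,-3.4,0],"twist":[0,0,0],"grip":0},{"travel":[0,0,0],"twist":[0,0,0],"grip":0}]'

```text
clock: 15.75
tool_pos: [0.5771, 0.2832, 0.1607]
eef_rot: [[-0.993, 0.115, 0.002], [0.115, 0.993, 0.0], [-0.002, 0.0, -1.0]]
wrist_force: [-0.7, -0.5, 0.2]
gripper_width: 0.0002
grasp_force: 0.0
```

```bash
python3 -c "
from h import *
c=side_lid()
cv2.imwrite('pics/s5.png',cv2.resize(c['frame'][130:250,260:400,::-1],None,fx=5,fy=5,interpolation=cv2.INTER_CUBIC))"
```

```text
side n 255
tilt 1.196 x -0.001 0.028 zmax 0.066 x@top 0.024
```

View pics/s5.png

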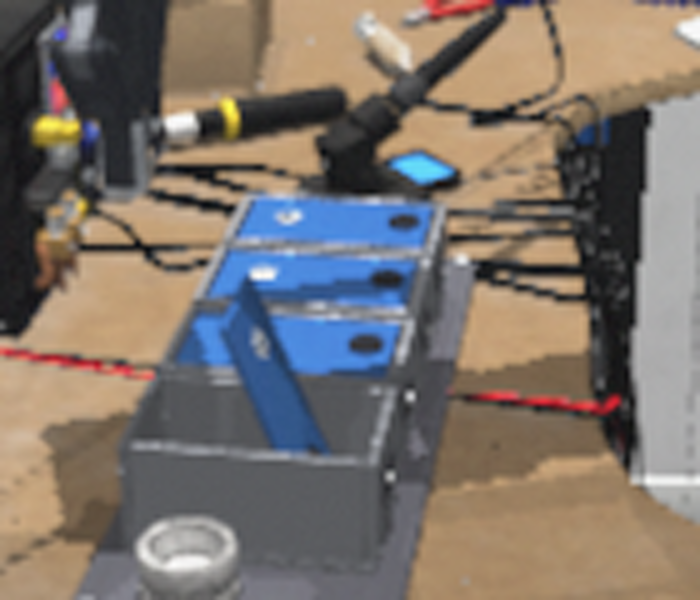

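The lid stays at about 1.1–1.2 rad (crop (270,360)), the tool is behind it at upper left and the other lids are flat. I'll lower and push the edge forward.

>>> send_rows --rows '[{"travel":[0,0,-30],"twist":[0,0,0],"grip":0},{"travel":[0,0,-30],"twist":[0,0,0],"grip":0},{"travel":[0,0,-9],"twist":[0,0,0],"grip":0},{"travel":[-12,1.4,0],"twist":[0,0,0],"grip":0},{"travel":[-8,0.9,0],"twist":[0,0,0],"grip":0},{"travel":[-4,0.5,0],"twist":[0,0,0],"grip":0},{"travel":[-3,0.3,0],"twist":[0,0,0],"grip":0},{"travel":[-2,0.2,0],"twist":[0,0,0],"grip":0},{"travel":[-1,0.1,0],"twist":[0,0,0],"grip":0},{"travel":[0,0,0],"twist":[0,0,0],"grip":0}]'

```text
clock: 17.05
tool_pos: [0.545, 0.2872, 0.0907]
eef_rot: [[-0.994, 0.114, -0.0], [0.114, 0.994, -0.0], [0.0, -0.0, -1.0]]
wrist_force: [0.5, 0.1, 1.2]
gripper_width: 0.0005
grasp_force: 0.0
```

>>> send_rows --rows '[{"travel":[-1,0.1,0],"twist":[0,0,0],"grip":0},{"travel":[-1,0.1,0],"twist":[0,0,0],"grip":0},{"travel":[-1,0.1,0],"twist":[0,0,0],"grip":0},{"travel":[-1,0.1,0],"twist":[0,0,0],"grip":0},{"travel":[-1,0.1,0],"twist":[0,0,0],"grip":0},{"travel":[-1,0.1,0],"twist":[0,0,0],"grip":0},{"travel":[0,0,0],"twist":[0,0,0],"grip":0},{"travel":[0,0,0],"twist":[0,0,0],"grip":0},{"travel":[0,0,0],"twist":[0,0,0],"grip":0},{"travel":[0,0,0],"twist":[0,0,0],"grip":0}]'

```text
clock: 18.3
tool_pos: [0.539, 0.2878, 0.0908]
eef_rot: [[-0.994, 0.114, 0.0], [0.114, 0.994, 0.0], [-0.0, 0.0, -1.0]]
wrist_force: [0.5, -0.8, 0.6]
gripper_width: -0.0
grasp_force: 0.4
```

```bash
python3 -c "
from h import *
side_lid()"
```

```text
side n 254
tilt 1.219 x -0.002 0.031 zmax 0.09 x@top 0.026
```

>>> send_rows --rows '[{"travel":[-1,0.1,0],"twist":[0,0,0],"grip":0},{"travel":[-1,0.1,0],"twist":[0,0,0],"grip":0},{"travel":[-1,0.1,0],"twist":[0,0,0],"grip":0},{"travel":[-1,0.1,0],"twist":[0,0,0],"grip":0},{"travel":[-1,0.1,0],"twist":[0,0,0],"grip":0},{"travel":[-1,0.1,0],"twist":[0,0,0],"grip":0},{"travel":[0,0,0],"twist":[0,0,0],"grip":0},{"travel":[0,0,0],"twist":[0,0,0],"grip":0},{"travel":[0,0,0],"twist":[0,0,0],"grip":0},{"travel":[0,0,0],"twist":[0,0,0],"grip":0}]'

```text
clock: 19.6
tool_pos: [0.5328, 0.2884, 0.0907]
eef_rot: [[-0.994, 0.114, -0.0], [0.114, 0.994, -0.0], [0.0, -0.0, -1.0]]
wrist_force: [0.3, 0.6, -0.6]
gripper_width: 0.0003
grasp_force: 0.0
```

```bash
python3 -c "
from h import *
side_lid()"
```

```text
side n 228
tilt 1.312 x -0.001 0.024 zmax 0.085 x@top 0.02
```

>>> send_rows --rows '[{"travel":[-1,0.1,0],"twist":[0,0,0],"grip":0},{"travel":[-1,0.1,0],"twist":[0,0,0],"grip":0},{"travel":[8,-0.9,0],"twist":[0,0,0],"grip":0},{"travel":[20,-2.3,0],"twist":[0,0,0],"grip":0},{"travel":[20,-2.3,0],"twist":[0,0,0],"grip":0},{"travel":[0,0,40],"twist":[0,0,0],"grip":0},{"travel":[0,0,40],"twist":[0,0,0],"grip":0},{"travel":[0,0,30],"twist":[0,0,0],"grip":0},{"travel":[0,0,0],"twist":[0,0,0],"grip":0},{"travel":[0,0,0],"twist":[0,0,0],"grip":0}]'

```text
clock: 20.9
tool_pos: [0.5786, 0.2829, 0.1996]
eef_rot: [[-0.994, 0.114, -0.002], [0.114, 0.994, -0.0], [0.002, -0.001, -1.0]]
wrist_force: [-1.0, 0.4, -0.9]
gripper_width: 0.0003
grasp_force: 0.0
```

```bash
python3 -c "
from h import *
c=side_lid()
cv2.imwrite('pics/s6.png',cv2.resize(c['frame'][130:250,260:400,::-1],None,fx=5,fy=5,interpolation=cv2.INTER_CUBIC))"
```

```text
side n 217
tilt 1.341 x -0.001 0.018 zmax 0.069 x@top 0.014
```

View pics/s6.png

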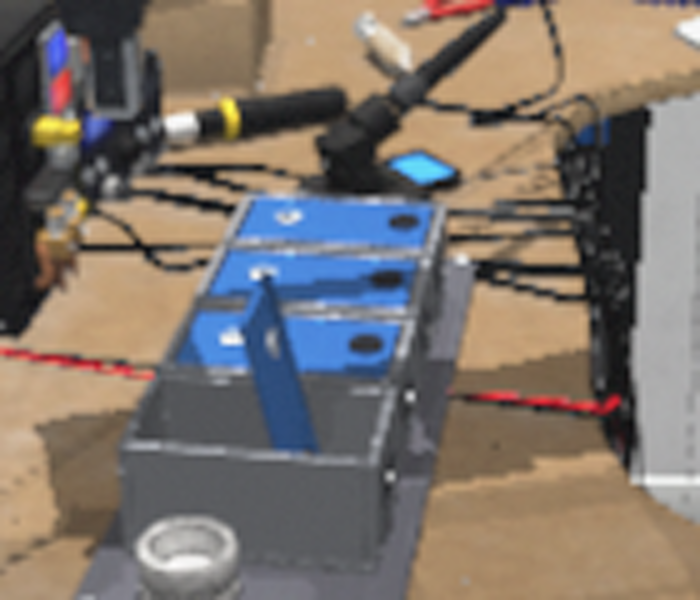

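The lid (crop (280,360)) stands nearly upright at about 1.34 rad, the others are shut and the arm is clear.

```bash
python3 -c "
from h import *
print(workorder.hand_in())"
```

```text
the job is handed in; nothing more can be done
None
```

The unlocked lid was the first one I pressed (next to the ring); it stayed open at about 1.34 rad in the last camera check, with the other three untouched and shut, no bystander touched and the arm clear, and I handed the job in at about 21 s (no verdict was returned).

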